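Rebuild the closet freshener and hold its cedar dish out for a ball swap

TASK

Put the closet freshener back together as far as its dish: seat the air duct fully home on the fan base, over both pegs. Then lift the cedar dish by its handle, turn it a quarter turn so that the open side under the handle squarely faces the front edge of the shelf (the edge farthest from the robot), and finish still holding it level and still a few centimetres above the middle of the duct, so that I can swap the ball before it goes down. Keep the dish level and the loose ball in its middle all the way, and leave everything else where it is.

Things in the scene. Friction and masses are not known exactly. Their poses are not given: they have to be found in the camera images.
- base_seat (a point): Middle of the top face of the freshener's fan base, a low grey plastic box (110 mm along x, 170 mm along y, top face 42 mm above the shelf) that does not move; z is up. Two upright steel pegs stand on this face, 50 mm to either side of this point along y: 10 mm thick, 18 mm high, the upper 7 mm tapering to a 5 mm tip.
- duct_center (a point): Centre (33 mm above the underside) of the grey air duct, about 160 g: a foot 64 mm along x, 130 mm along y, 8 mm thick, with a 44 mm square louvred tower on its middle, 66 mm tall overall. Two 13.5 mm holes go through the foot, 50 mm to either side along y, and fit the base's pegs either way round. Seated, the foot lies flat on the base, y along the base's y, this point 33 mm above base_seat.
- dish: Shallow round bamboo dish, 116 mm wide, rim 26 mm high, about 170 g, with a wooden handle over it like a basket's: two uprights at the rim, 57 mm to either side along x, joined by a straight flat-sided crossbar along x. Below the bar it is open on both sides, towards plus and minus y. Origin at the centre of its underside; z is up.
- dish_handle (a point): Centre of the dish's crossbar, 110 mm above the dish's underside, straight above the dish's middle. The bar runs along x and is 121 mm long, 12 mm wide (along y) and 14 mm high; 55 mm are free between it and the ball.
- ball_center (a point): Centre of the cedar ball, 40 mm across, 17 g, lying loose in the middle of the dish (its centre is then 25 mm above the dish's underside). It rolls: the dish's hollow rises only 1 mm within 14 mm of the middle and 5 mm within 32 mm. The direction of its axes means nothing.
- shelf_front (a point): A mark for the directions of the shelf, on its surface 250 mm short of the middle of its front edge (the edge farthest from the robot, where people stand); does not move. x points out to the front, y runs along the front edge, z is up.
- spray_bottle: Closed clear glass spray bottle with a white press-button cap, 60 mm wide, 163 mm tall; origin at the centre of its underside. Bystander: leave alone.
- scrub_brush: Bamboo scrub brush lying bristles down, 165 x 48 x 34 mm; origin at the centre of its underside. Bystander: leave alone.
- polish_tin: Round flat shoe-polish tin, 69 mm across, 22 mm high; origin at the centre of its underside. Bystander: leave alone.
- lint_roller: Lint roller lying down, roll 48 mm thick and 100 mm long with a 110 mm handle along -x; origin under the end of the roll where the handle starts. Bystander: leave alone.
- shoe_tree: Cedar shoe tree lying down, about 250 x 72 x 70 mm; origin on its underside near the middle. Bystander: leave alone.
- shoehorn: Small shoehorn with a brass tip, 145 x 32 mm, lying in the pulled-out top drawer of the stack of three clear drawers at the right side (stack 198 mm tall). Bystander: leave alone.
Not all that is in view belongs to the job. Leave any pink look-alike of the part that bears duct_center alone.

How it is judged:
On the way, in this order (a step that is already met when the one before it is completed fails the run):
1. The air duct sits fully home on the fan base, over both pegs (horizontal distance between duct_center and base_seat below 0.004 m and z of duct_center in the frame of base_seat below 0.0355 m and angle between duct_center's own z axis and vertical below 0.05 rad and angle between the y axis of duct_center and the y axis of base_seat, either way round below 0.08 rad), for 0.3 s.
2. The dish is lifted clear of the shelf with the ball in its middle (height (world z) of dish above 0.03 m and horizontal distance between ball_center and dish below 0.028 m), for 0.2 s.
At the end, for the whole second after the job is handed in: Duct fully home on the base (4 mm sideways, 2.5 mm high, 0.05 rad tilt, 0.08 rad turn); dish held still 6 to 120 mm above the duct's top, within 40 mm of its axis, level within 0.07 rad, crossbar parallel to the front edge within 0.14 rad, ball within 12 mm of the dish's middle (all of step 1 and horizontal distance between ball_center and dish below 0.012 m and z of ball_center in the frame of dish below 0.032 m and height (world z) of dish between 0.114 and 0.228 m and horizontal distance between dish and duct_center below 0.04 m and angle between dish's own z axis and vertical below 0.07 rad and angle between the x axis of dish and the y axis of shelf_front, either way round below 0.14 rad and linear speed of dish below 0.03 m/s); the arm keeps its last pose, push and grip.
It fails at once if the ball strays more than 28 mm from the middle of the dish (horizontal distance between ball_center and dish above 0.028 m).
It fails at once if the dish tilts by more than 0.2 rad (angle between dish's own z axis and vertical above 0.2 rad).
It fails at once if a bystander is moved by more than 25 mm (distance of any of spray_bottle, scrub_brush, polish_tin, lint_roller, shoe_tree, shoehorn from where it was at the start of the episode above 0.025 m).
It also fails if it takes over 67 s, if anything falls off the work surface, if the arm or the gripper's body presses on something with over 40 N, if the wrist force passes 120 N, or if a joint passes its speed limit or range.

ROBOT

A 7-joint arm with a two-finger parallel gripper is mounted at the origin on the work surface. World frame = base frame: x ahead of the robot, y to its left, z up, the work surface at z = 0. Lengths are in m, angles in rad, forces in N, time in s.
With the tool pointing down it reaches from about 0.4 to 0.9 m from the base axis. Payload 5.5 kg.
Tool frame: the origin (TCP) lies at the very end of the fingers, on their centre line; the grasp point (between the pads) lies 19 mm behind it (ctrl.grasp_offset is the distance from the TCP to the grasp point, in m); z points along the fingers, x is the direction in which the jaws open and shut, and the axes are right-handed (so a half turn about z gives the same grasp; the last joint's range is limited). The gripper opens to 85 mm and grips with 20 to 120 N. Pads are 22 mm wide; open, the fingers measure 114 mm over their backs; the gripper's body (76 mm by 85 mm) begins 54 mm behind the grasp point. The pads swing forward as they close: fully open they stand 13 mm farther back than shut.
Start: joints at [1.557, 0.501, -0.427, 1.55, 0.221, 1.138, -0.21], TCP at [0.178, -0.625, 0.231] pointing down, gripper open.
Joint ranges: [-2.88, 2.88], [-0.31, 2.03], [-1.54, 1.56], [0.2, 2.42], [-1.41, 4.55], [0.19, 2.02], [-2.57, 2.57]. Speed limits (rad/s): [2.57, 2.57, 3.14, 3.14, 3.14, 3.14, 3.14].

INTERFACE

Orientations are given as a unit quaternion [x, y, z, w].
In Python, from workcell import readout, eyes, workorder, ctrl gives the robot as it stands. The module is installed in compiled form; this text tells all that it offers.
- The arm moves only by the tool jog_arm, never from a script. Its argument "commands" is a list of rows, each a list of 3 entries, a list of its own where there are three numbers: the closure, from 0 (fully open) to 1 (shut), then the shift along the world's x, y, z in mm, then the turn, a rotation vector about the world's x, y, z in degrees. A call has 1 to 20 rows; each row is the pose to reach, as a shift and turn from the pose measured when the call began; what a row does not reach only later rows make up. A row lasts 1/12 s, in which the tool goes at most 41.7 mm and 7.16 degrees, less where a joint would pass 70% of its speed; a pose out of reach is approached as far as the arm can. A call with a gripper value outside its range is refused whole. The fingers move at their own pace and stop on an object; "grip_force" is the grip in N (left out, the last holds). Time passes only in rows, so rows that repeat a pose let the fingers close. It gives the time, the measured TCP pose, the force and the opening at its end, in the units of the state.
- readout.get_state(): the state, without advancing time (a new reading comes with each control period).
- eyes.get_image(name): name is "scene" or "side" or "wrist"; returns the picture (400x640x3 uint8, blue, green, red); there is no depth.
- eyes.get_calibration(name): a dict with "camera_matrix" (3x3 intrinsics, pixels), "xyz" and "attitude" of the camera in the world. Camera axes: x right, y down, z forward; pixel columns grow to the right and rows downward; lengths in m; the calibration is good to about 2 mm. A picture is of the moment at which its call begins: read the wrist's pose just before it. get_calibration takes no time and is no camera call; for the wrist camera it gives the pose at the moment of the call.
- workorder.close_job(): hands the job in, once; it reports no verdict.
The state is a dict: "t": time; "qpos": joint angles; "joint_velocities": joint speeds; "effort": joint torques, N m; "eef_pos": TCP position; "tool_rot": TCP orientation; "force": force on the tool from outside, world axes, zero at the start; "ft_torque": the same for the moment, N m; "gripper_width": opening from 0.0 (shut) to 1.0 (fully open).
Only numpy, scipy, OpenCV 4.12 (cv2) and the standard library are available. Lean on these libraries where they do the work, as an engineer would, in place of code of your own. Each camera call takes 0.05 s, during which the arm holds its last target.

## Working session

There is one attempt and no reset: what is moved stays moved. The work goes in short steps, Python scripts to look and compute and a tool call to move; the robot and the scene stay as the last step left them, time stands still between calls to the robot, and variables do not carry over. Pictures are saved under pics/ and viewed, and the job is handed in when it is done.

Besides the shell and the picture viewer there is one more tool, called after "Emit:" as name(argument=value, ...), one argument or row to a line, values as JSON. jog_arm: Moves the arm, as the interface text tells. Its arguments: {"type":"object","properties":{"commands":{"type":"array"},"grip_force":{"type":"number"}},"required":["commands"]}

```bash
mkdir -p pics; cat > h.py <<'E'
from workcell import readout, eyes, workorder, ctrl
import numpy as np, cv2
from scipy.spatial.transform import Rotation as R
def cal(n):
    c=eyes.get_calibration(n); K=np.array(c["camera_matrix"]); t=np.array(c["xyz"]); a=np.array(c["attitude"])
    M=R.from_quat(a).as_matrix() if a.size==4 else a.reshape(3,3)
    return K,t,M
def ray(c,uv):
    K,t,M=c; d=M@np.linalg.solve(K,np.array([uv[0],uv[1],1.0])); return t,d
def onz(c,uv,z):
    t,d=ray(c,uv); return t+d*(z-t[2])/d[2]
def proj(c,p):
    K,t,M=c; q=K@(M.T@(np.array(p)-t)); return q[:2]/q[2]
E
python3 - <<'E'
from h import *
s=readout.get_state(); print(s)
for n in ["scene","side","wrist"]:
    c=cal(n); print(n,c); cv2.imwrite(f"pics/{n}0.png",eyes.get_image(n))
print(ctrl.grasp_offset)
E
```

```text
{'t': 0.0, 'qpos': array([ 1.55719831,  0.50180577, -0.4267478 ,  1.55146158,  0.22080589,
        1.13830791, -0.21032579]), 'joint_velocities': array([ 0.00078451, -0.00159183,  0.00168703,  0.00158602,  0.00058518,
       -0.00024305,  0.00020532]), 'effort': array([-3.64591178e-04, -5.69524240e+01, -5.81632599e+00, -2.80942440e+01,
        1.05946444e-02,  1.19442120e-02,  2.44633037e-05]), 'eef_pos': array([ 0.17736703, -0.6246068 ,  0.23027708]), 'tool_rot': array([ 7.97894633e-01, -6.02796171e-01, -7.61840612e-04, -5.92335357e-04]), 'force': array([-0.2158139 ,  0.11420266,  0.11255029]), 'ft_torque': array([0.03566817, 0.00540623, 0.00653296]), 'gripper_width': 0.9996409790013275}
scene (array([[508.94219501,   0.        , 312.86207315],
       [  0.        , 508.94219501, 198.06119035],
       [  0.        ,   0.        ,   1.        ]]), array([ 1.22406449, -0.81343867,  1.28025838]), array([[ 0.75693294,  0.49165061, -0.43050227],
       [ 0.65315465, -0.54799648,  0.52257905],
       [ 0.02101258, -0.67674185, -0.73592047]]))
side (array([[413.68872844,   0.        , 319.06472698],
       [  0.        , 413.68872844, 197.23341486],
       [  0.        ,   0.        ,   1.        ]]), array([0.3946482 , 1.07331382, 1.14465614]), array([[-0.99248323, -0.07935072,  0.09316925],
       [-0.12210474,  0.69316807, -0.71035798],
       [-0.00821453, -0.71639479, -0.69764678]]))
wrist (array([[285.5237165 ,   0.        , 319.67065174],
       [  0.        , 285.5237165 , 199.76664485],
       [  0.        ,   0.        ,   1.        ]]), array([ 0.25098816, -0.6039832 ,  0.3733439 ]), array([[ 0.27419007, -0.91656582, -0.29107884],
       [-0.96167401, -0.26186509, -0.08130056],
       [-0.00170608,  0.30221476, -0.95323834]]))
0.0187
```

View pics/scene0.png

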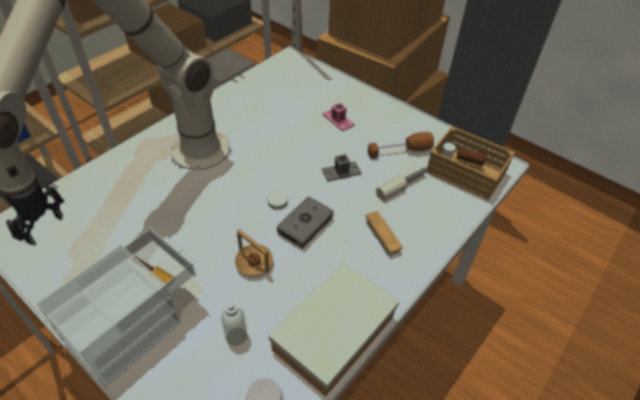

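View pics/side0.png

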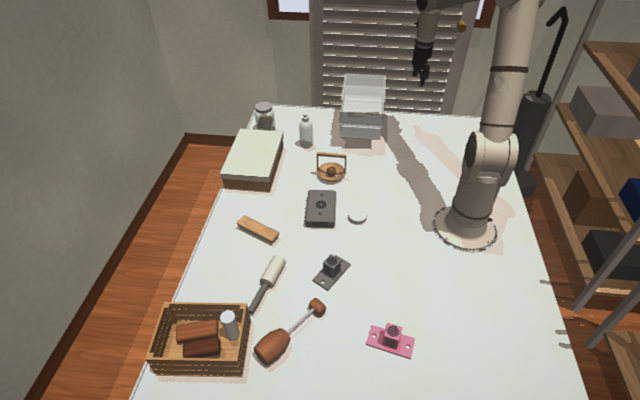

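View pics/wrist0.png

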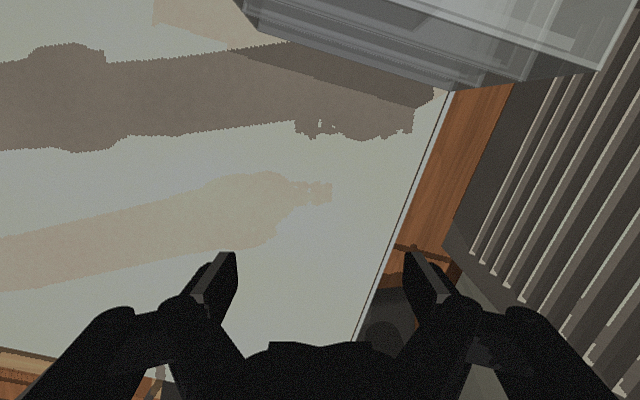

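The scene view has the base at (305,220), the dark duct at (342,168), the dish at (254,258) and the pink decoy at (338,115). In the side view, the base is at (321,207), the duct at (332,270) and the dish at (331,170). I'll zoom in on these.

```bash
python3 - <<'E'
from h import *
a=cv2.imread("pics/side0.png")[140:300,270:390]; b=cv2.imread("pics/scene0.png")[145:285,225:375]
cv2.imwrite("pics/z_side.png",cv2.resize(a,None,fx=3.7,fy=3.7,interpolation=cv2.INTER_CUBIC))
cv2.imwrite("pics/z_scene.png",cv2.resize(b,None,fx=4,fy=4,interpolation=cv2.INTER_CUBIC))
cs,cc=cal("side"),cal("scene")
for n,s,c,z in [("base",(321,208),(305,221),.04),("duct",(332,272),(341,170),.0),("dish",(331,176),(254,263),.02),("bar ends",(317,154),(239,235),.11),("bar e2",(346,155),(269,268),.11)]:
    print(n,onz(cs,s,z).round(3),onz(cc,c,z).round(3))
E
```

```text
base [0.528 0.005 0.04 ] [ 0.545 -0.024  0.04 ]
duct [0.461 0.259 0.   ] [0.461 0.268 0.   ]
dish [ 0.511 -0.202  0.02 ] [ 0.528 -0.237  0.02 ]
bar ends [ 0.571 -0.226  0.11 ] [ 0.475 -0.237  0.11 ]
bar e2 [ 0.455 -0.233  0.11 ] [ 0.621 -0.263  0.11 ]
```

View pics/z_side.png

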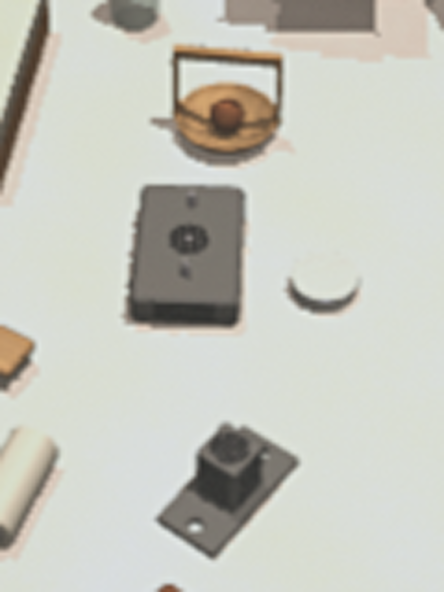

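View pics/z_scene.png

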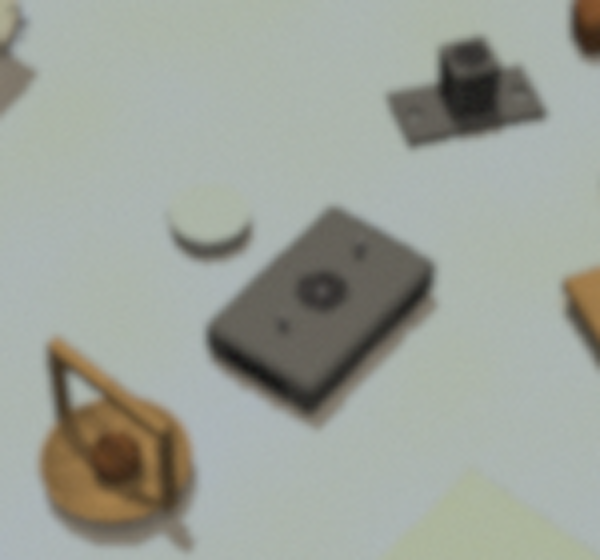

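```bash
python3 - <<'E'
from h import *
cs,cc=cal("side"),cal("scene")
S=lambda x,y:(270+x/3.7-.36,140+y/3.7-.36)
C=lambda x,y:(225+x/4-.37,145+y/4-.37)
for n,s,c,z in [("base",(188,240),(322,291),.042),("pegtop-",(190,197),(281,322),.055),("pegtop+",(184,266),(361,245),.055),("hole+",(195,526),(517,88),.006),("hole-",(263,457),(415,110),.006),
 ("towertop",(233,447),(469,54),.066),("bar f",(176,50),(168,434),.11),("bar n",(280,50),(54,343),.11),("ball",(227,115),(115,457),.025)]:
    print(n,onz(cs,S(*s),z).round(4),onz(cc,C(*c),z).round(4))
E
```

```text
base [ 0.532  -0.0112  0.042 ] [ 0.5361 -0.0141  0.042 ]
pegtop- [ 0.5358 -0.0607  0.055 ] [ 0.5404 -0.0676  0.055 ]
pegtop+ [0.5299 0.0378 0.055 ] [0.5345 0.035  0.055 ]
hole+ [0.4878 0.305  0.006 ] [0.4882 0.3074 0.006 ]
hole- [0.4347 0.2234 0.006 ] [0.4377 0.2237 0.006 ]
towertop [0.4595 0.2605 0.066 ] [0.4653 0.2604 0.066 ]
bar f [ 0.5713 -0.2318  0.11  ] [ 0.5804 -0.2306  0.11  ]
bar n [ 0.4589 -0.2444  0.11  ] [ 0.4602 -0.227   0.11  ]
ball [ 0.5142 -0.2289  0.025 ] [ 0.5189 -0.23    0.025 ]
```

Emit:
jog_arm(
  commands=[
    [0,[0,0,40],[0,0,0]],
    [0,[0,0,80],[0,0,0]],
    [0,[20,30,120],[0,0,0]],
    [0,[40,60,130],[0,0,5]],
    [0,[60,90,130],[0,0,10]],
    [0,[80,120,130],[0,0,15]],
    [0,[105,150,130],[0,0,20]],
    [0,[130,180,130],[0,0,25]],
    [0,[155,210,130],[0,0,30]],
    [0,[180,240,130],[0,0,35]],
    [0,[205,270,130],[0,0,40]],
    [0,[230,300,130],[0,0,42]],
    [0,[250,335,130],[0,0,42]],
    [0,[265,370,130],[0,0,42]],
    [0,[275,405,130],[0,0,42]],
    [0,[285,440,130],[0,0,42]],
    [0,[290,475,130],[0,0,42]],
    [0,[290,510,130],[0,0,42]],
    [0,[290,545,130],[0,0,42]],
    [0,[290,580,130],[0,0,42]],
  ],
)

```text
t: 1.82
eef_pos: [0.467, -0.0429, 0.3603]
tool_rot: [0.961, -0.277, -0.001, -0.0]
force: [0.9, 0.3, -0.2]
gripper_width: 1.001
```

```bash
python3 - <<'E'
from h import *
c=cal("wrist"); np.savez("w1.npz",K=c[0],t=c[1],M=c[2]); cv2.imwrite("pics/w1.png",eyes.get_image("wrist"))
for p in [(0.534,-.0127,.042),(.538,-.064,.055),(.532,.036,.055)]: print(proj(c,p))
E
```

```text
[346.5174807  119.57067385]
[366.18162247 147.44199571]
[329.32791688  91.49035797]
```

View pics/w1.png

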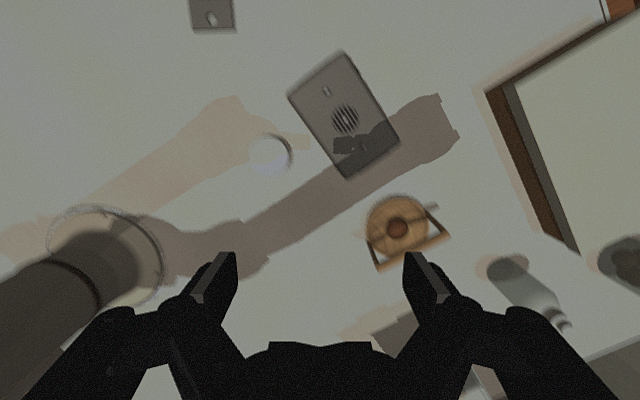

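The wrist view shows the base grille at (345,120), one peg at (327,91), the dish ball at (398,229) and the crossbar around (410,253). The second peg is in the gripper's shadow. I'll zoom in.

```bash
python3 - <<'E'
from h import *
im=cv2.imread("pics/w1.png")
a=im[40:190,280:410]; a=cv2.convertScaleAbs(a,alpha=1.8)
b=im[185:280,350:460]
cv2.imwrite("pics/w1b.png",cv2.resize(a,None,fx=4,fy=4,interpolation=cv2.INTER_CUBIC))
cv2.imwrite("pics/w1d.png",cv2.resize(b,None,fx=6,fy=6,interpolation=cv2.INTER_CUBIC))
E
```

```text
(no output)
```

View pics/w1b.png

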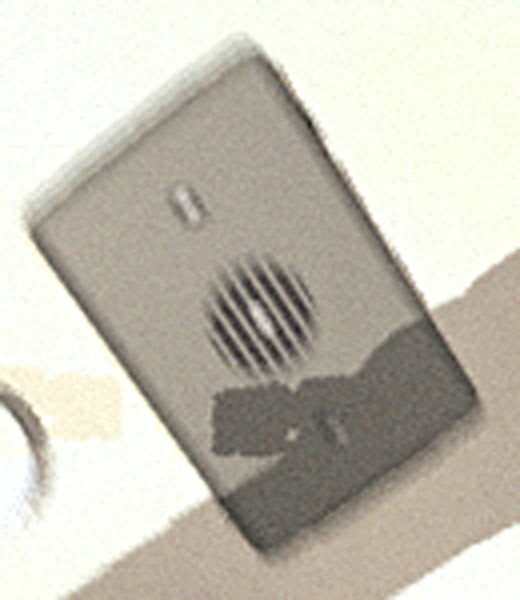

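View pics/w1d.png

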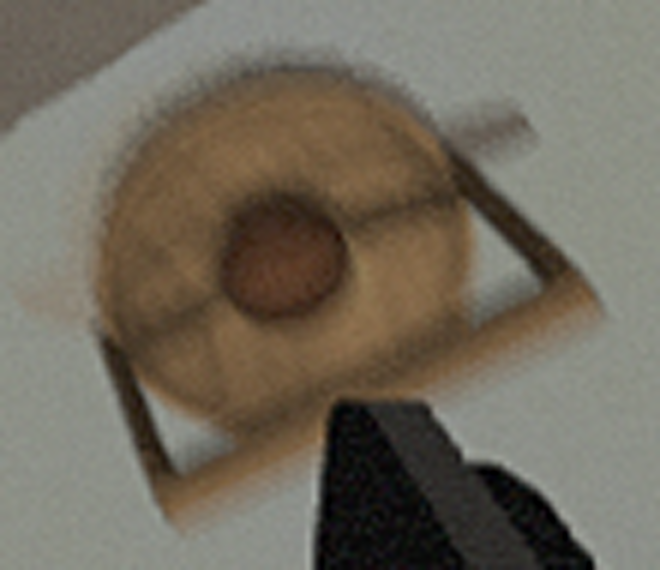

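Emit:
jog_arm(
  commands=[
    [0,[-5,35,-5],[0,0,0]],
    [0,[-10,70,-15],[0,0,0]],
    [0,[-15,105,-30],[0,0,0]],
    [0,[-20,140,-45],[0,0,0]],
    [0,[-25,175,-60],[0,0,0]],
    [0,[-30,205,-75],[0,0,0]],
    [0,[-30,220,-90],[0,0,0]],
    [0,[-30,225,-100],[0,0,0]],
    [0,[-30,225,-100],[0,0,0]],
    [0,[-30,225,-100],[0,0,0]],
    [0,[-30,225,-100],[0,0,0]],
  ],
)

```text
t: 2.78
eef_pos: [0.4373, 0.1899, 0.2614]
tool_rot: [0.962, -0.273, -0.001, -0.001]
force: [1.2, 0.7, -0.2]
gripper_width: 0.999
```

```bash
python3 - <<'E'
from h import *
c=cal("wrist"); np.savez("w2.npz",K=c[0],t=c[1],M=c[2]); cv2.imwrite("pics/w2.png",eyes.get_image("wrist"))
s=readout.get_state();print(s['t'],s['eef_pos'],R.from_quat(s['tool_rot']).as_matrix().round(4).tolist(),s['qpos'].round(2))
E
```

```text
2.8333 [0.43759885 0.18978819 0.26154956] [[0.851, -0.5252, 0.0003], [-0.5252, -0.851, 0.0029], [-0.0012, -0.0026, -1.0]] [ 0.49  0.27 -1.09  1.92  0.26  1.1  -1.26]
```

View pics/w2.png

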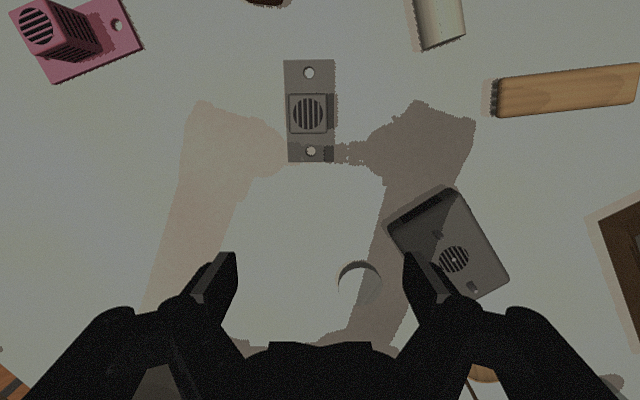

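The duct lies almost straight ahead. Its holes are at (309,73) and (311,151), and its tower top is at about (308,113).

```bash
python3 - <<'E'
from h import *
im=cv2.imread("pics/w2.png")
cv2.imwrite("pics/w2z.png",cv2.resize(cv2.convertScaleAbs(im[50:175,270:350],alpha=1.5),None,fx=4.8,fy=4.8,interpolation=cv2.INTER_CUBIC))
d=np.load("w2.npz");c=d["K"],d["t"],d["M"]
g=im.astype(int).sum(2)
for (u,v) in [(309,73),(311,151)]:
    p=im[v-9:v+10,u-9:u+10].mean(2); m=(p>np.percentile(p,30)+35).astype(np.uint8)
    n,l,st,ce=cv2.connectedComponentsWithStats(m)
    for i in range(1,n):
        if st[i,4]>15: q=ce[i]+[u-9,v-9]; print(q,st[i],onz(c,q,.008).round(4),onz(c,q,.004).round(4))
print(onz(c,(308,113),.066))
for p in [(460,250)]: pass
E
```

```text
[308.97014925  72.55223881] [ 5  4  9 10 67] [0.4887 0.3015 0.008 ] [0.4888 0.302  0.004 ]
[310.59183673 150.30612245] [ 5  5  8  8 49] [0.438  0.2168 0.008 ] [0.4376 0.2164 0.004 ]
[0.46355791 0.25959578 0.066     ]
```

View pics/w2z.png

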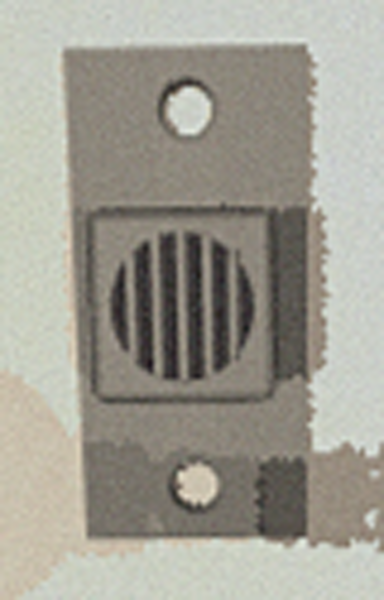

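Emit:
jog_arm(
  commands=[
    [0,[13,35,-10],[0,0,0.8]],
    [0,[26,70,-25],[0,0,0.8]],
    [0,[26,70,-60],[0,0,0.8]],
    [0,[26,70,-95],[0,0,0.8]],
    [0,[26,70,-130],[0,0,0.8]],
    [0,[26,70,-165],[0,0,0.8]],
    [0,[26,70,-195],[0,0,0.8]],
    [0,[26,70,-215],[0,0,0.8]],
    [0,[26,70,-228],[0,0,0.8]],
    [0,[26,70,-231],[0,0,0.8]],
    [0,[26,70,-231],[0,0,0.8]],
    [0,[26,70,-231],[0,0,0.8]],
  ],
)

```text
t: 3.83
eef_pos: [0.4649, 0.2602, 0.0319]
tool_rot: [0.964, -0.267, 0.001, -0.002]
force: [0.9, -0.6, -0.1]
gripper_width: 1.001
```

```bash
python3 - <<'E'
from h import *
cv2.imwrite("pics/w3.png",eyes.get_image("wrist"))
s=readout.get_state();print(s['t'],s['eef_pos'],s['force'])
E
```

```text
3.8833 [0.4649849  0.26033365 0.03219647] [0.80973548 0.53150378 0.40961242]
```

View pics/w3.png

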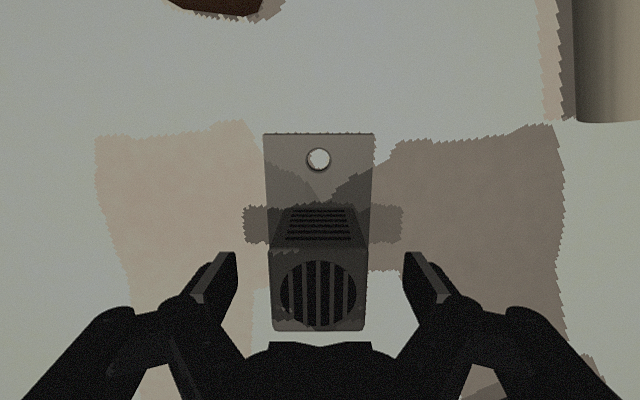

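The tower is centred between the open jaws, and the near edge of its top is at row 331. I'll close on it.

Emit:
jog_arm(
  commands=[
    [0.3,[0,0,0],[0,0,0]],
    [0.6,[0,0,0],[0,0,0]],
    [1,[0,0,0],[0,0,0]],
    [1,[0,0,0],[0,0,0]],
    [1,[0,0,0],[0,0,0]],
    [1,[0,0,0],[0,0,0]],
    [1,[0,0,0],[0,0,0]],
    [1,[0,0,0],[0,0,0]],
    [1,[0,0,0],[0,0,0]],
    [1,[0,0,0],[0,0,0]],
  ],
  grip_force=50,
)

```text
t: 4.72
eef_pos: [0.4655, 0.2607, 0.0331]
tool_rot: [0.964, -0.267, 0.001, -0.003]
force: [-0.9, -1.1, 6.7]
gripper_width: 0.51
```

Emit:
jog_arm(
  commands=[
    [1,[0,0,20],[0,0,0]],
    [1,[0,0,50],[0,0,0]],
    [1,[0,0,85],[0,0,0]],
    [1,[0,-10,120],[0,0,0]],
    [1,[5,-30,155],[0,0,2]],
    [1,[10,-60,180],[0,0,6]],
    [1,[15,-90,200],[0,0,10]],
    [1,[20,-125,207],[0,0,14]],
    [1,[25,-160,207],[0,0,18]],
    [1,[30,-195,207],[0,0,22]],
    [1,[35,-230,207],[0,0,26]],
    [1,[42,-265,207],[0,0,30]],
    [1,[49,-300,207],[0,0,33]],
    [1,[55,-335,207],[0,0,35]],
    [1,[60,-370,207],[0,0,35]],
    [1,[64,-395,207],[0,0,35]],
    [1,[65,-411,207],[0,0,35]],
    [1,[65,-411,207],[0,0,35]],
    [1,[65,-411,207],[0,0,35]],
    [1,[65,-411,207],[0,0,35]],
  ],
)

```text
t: 6.38
eef_pos: [0.5301, -0.149, 0.2399]
tool_rot: [0.999, 0.036, 0.0, -0.003]
force: [0.8, 0.3, -1.9]
gripper_width: 0.51
```

```bash
python3 - <<'E'
from h import *
c=cal("wrist"); np.savez("w4.npz",K=c[0],t=c[1],M=c[2]); cv2.imwrite("pics/w4.png",eyes.get_image("wrist"))
s=readout.get_state();print(s['t'],s['eef_pos'],R.from_quat(s['tool_rot']).as_matrix().round(4).tolist(),s['qpos'].round(2),s['force'])
E
```

```text
6.4333 [ 0.53029195 -0.14856327  0.24011986] [[0.9973, 0.0735, 0.0008], [0.0735, -0.9973, 0.0064], [0.0012, -0.0064, -1.0]] [ 1.09  0.53 -1.15  1.78  0.51  1.18 -0.14] [ 0.18292424  0.90617945 -1.89259479]
```

View pics/w4.png

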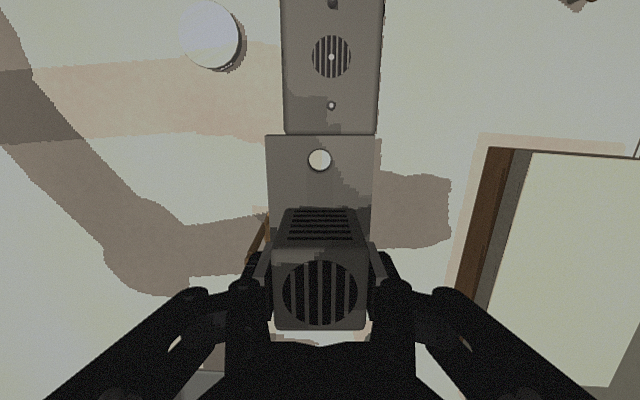

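The grille is at (331,57), the near peg tip at (331,105) and the far peg at (333,4). The held duct's hole is at (319,160).

```bash
python3 - <<'E'
from h import *
im=cv2.imread("pics/w4.png")
cv2.imwrite("pics/w4z.png",cv2.resize(cv2.convertScaleAbs(im[0:175,250:400],alpha=1.6),None,fx=4,fy=3.4,interpolation=cv2.INTER_CUBIC))
E
```

```text
(no output)
```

View pics/w4z.png

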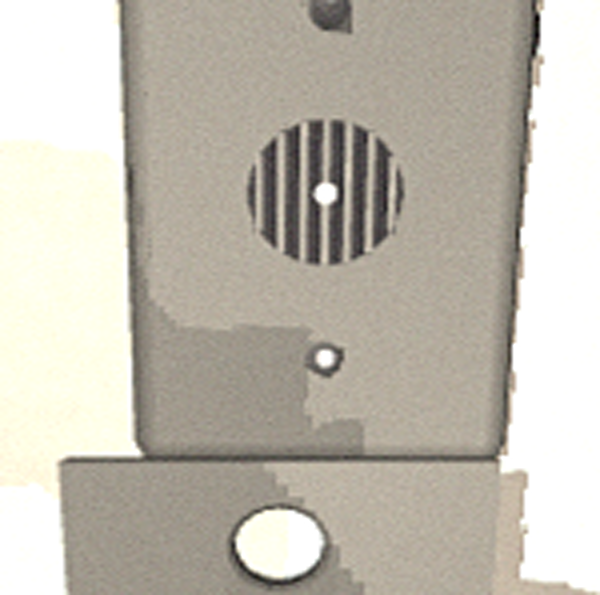

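```bash
python3 - <<'E'
from h import *
d=np.load("w4.npz");c=d["K"],d["t"],d["M"]
Z=lambda x,y:(250+x/4-.37,y/3.4-.35)
P=lambda x,y,z: onz(c,Z(x,y),z).round(4)
print("grille",P(325,193,.042),"tip",P(324,357,.060))
print("edgeL",P(127,60,.042),P(142,440,.042),"R",P(531,60,.042),P(504,440,.042))
print("grille lr",P(248,193,.042),P(404,193,.042),P(325,118,.042),P(325,266,.042))
e=np.array([0.53029195,-0.14856327,0.24011986]);x=np.array([.9973,.0735]);y=np.array([.0735,-.9973])
for n,q in [("hole",P(279,544,.215)),("fe L",P(60,459,.215)),("fe R",P(499,459,.215))]:
    r=(q-e)[:2]; print(n,q,r@x,r@y)
E
```

```text
grille [ 0.5319 -0.0155  0.042 ] tip [ 0.5351 -0.0653  0.06  ]
edgeL [0.4771 0.0176 0.042 ] [ 0.4853 -0.0956  0.042 ] R [0.5824 0.0254 0.042 ] [ 0.5903 -0.0879  0.042 ]
grille lr [ 0.5111 -0.017   0.042 ] [ 0.5532 -0.0139  0.042 ] [0.5301 0.0057 0.042 ] [ 0.5337 -0.0369  0.042 ]
hole [ 0.5256 -0.1003  0.215 ] -0.001131931390000001 -0.048477817496
fe L [ 0.4931 -0.0882  0.215 ] -0.03265483138999997 -0.062933897496
fe R [ 0.5562 -0.0835  0.215 ] 0.03062024861000007 -0.06298335749599998
```

Emit:
jog_arm(
  commands=[
    [1,[1,30,0],[0,0,-0.2]],
    [1,[2,65,-10],[0,0,-0.2]],
    [1,[3,100,-30],[0,0,-0.2]],
    [1,[3,125,-60],[0,0,-0.2]],
    [1,[3,135,-90],[0,0,-0.2]],
    [1,[3,135,-115],[0,0,-0.2]],
    [1,[3,135,-130],[0,0,-0.2]],
    [1,[3,135,-135],[0,0,-0.2]],
    [1,[3,135,-135],[0,0,-0.2]],
    [1,[3,135,-135],[0,0,-0.2]],
    [1,[3,135,-135],[0,0,-0.2]],
  ],
)

```text
t: 7.35
eef_pos: [0.5346, -0.0138, 0.1066]
tool_rot: [0.999, 0.035, 0.002, -0.003]
force: [1.0, 0.2, -1.7]
gripper_width: 0.508
```

```bash
python3 - <<'E'
from h import *
c=cal("wrist"); np.savez("w5.npz",K=c[0],t=c[1],M=c[2]); im=eyes.get_image("wrist"); cv2.imwrite("pics/w5.png",im)
b=eyes.get_image("side")[150:270,260:400]
cv2.imwrite("pics/s5z.png",cv2.resize(b,None,fx=5,fy=5,interpolation=cv2.INTER_CUBIC))
s=readout.get_state();print(s['t'],s['eef_pos'],R.from_quat(s['tool_rot']).as_matrix().round(4).tolist(),s['qpos'].round(2),s['force'])
E
```

```text
7.45 [ 0.53438467 -0.01401747  0.10645033] [[0.9976, 0.069, 0.0032], [0.0689, -0.9976, 0.006], [0.0036, -0.0058, -1.0]] [ 0.74  0.65 -1.    1.93  0.68  0.94 -0.52] [ 0.67135398  0.49078446 -1.75575095]
```

View pics/w5.png

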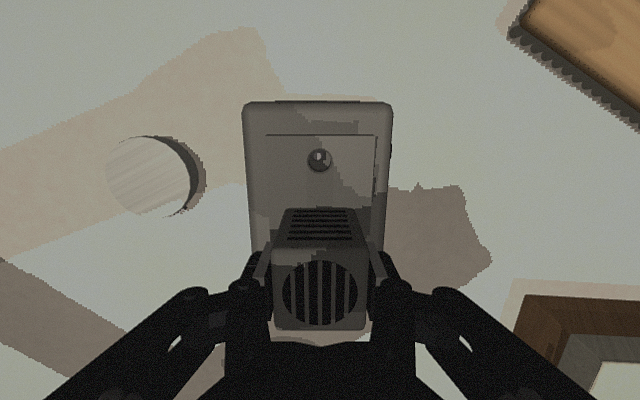

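View pics/s5z.png

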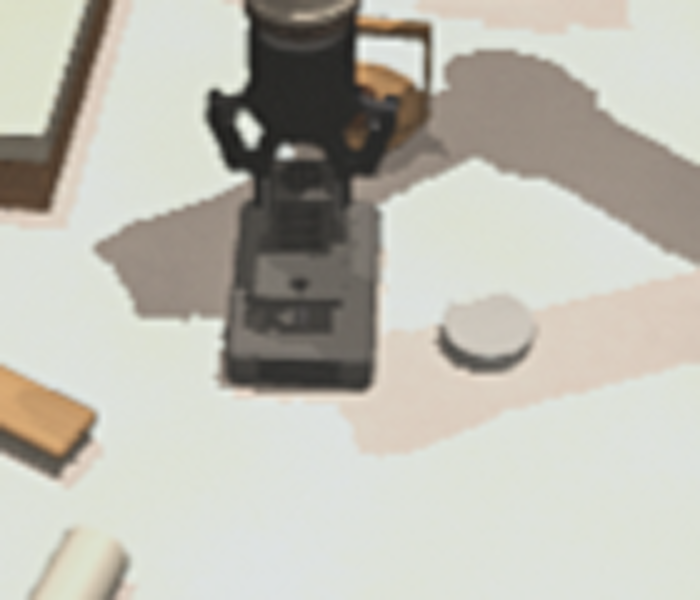

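The peg shows through the duct hole at about (320,160). I'll zoom in to check the alignment.

```bash
python3 - <<'E'
from h import *
im=cv2.imread("pics/w5.png")
cv2.imwrite("pics/w5z.png",cv2.resize(cv2.convertScaleAbs(im[140:180,295:345],alpha=2.2),None,fx=12,fy=12,interpolation=cv2.INTER_CUBIC))
d=np.load("w5.npz");c=d["K"],d["t"],d["M"]
yb=np.array([-.0698,.9976]); b=np.array([.5319,-.0155])
p=b+.05*yb
for z in (.042,.053,.06): print(z,proj(c,[*p,z]),(proj(c,[*p,z])-[295,140])*12+6)
E
```

```text
0.042 [316.63552884 151.30569113] [265.62634609 141.66829354]
0.053 [316.53078397 153.45384031] [264.36940769 167.44608367]
0.06 [316.45808889 154.94469995] [263.49706664 185.33639941]
```

View pics/w5z.png

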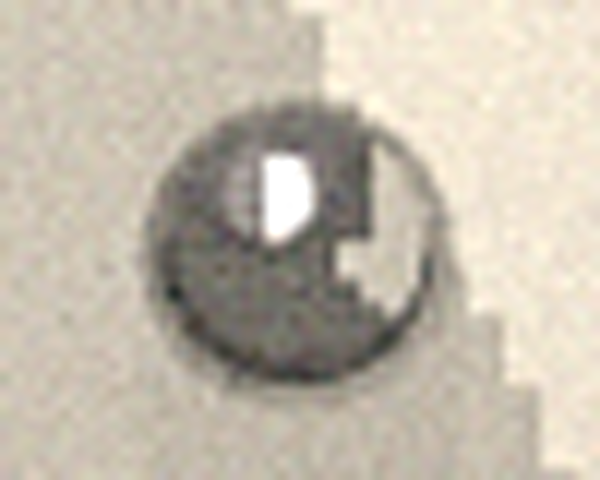

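```bash
python3 - <<'E'
from h import *
d=np.load("w5.npz");c=d["K"],d["t"],d["M"]
Z=lambda x,y:(295+x/12-.46,140+y/12-.46)
h=onz(c,Z(300,240),.0815); t=onz(c,Z(268,198),.060); print(h,t,t-h)
h=onz(c,Z(303,242),.0735);print(h,t-h)
E
```

```text
[0.53035528 0.03494463 0.0815    ] [0.52873407 0.03367328 0.06      ] [-0.00162121 -0.00127135 -0.0215    ]
[0.53063326 0.03355761 0.0735    ] [-0.00189918  0.00011566 -0.0135    ]
```

Emit:
jog_arm(
  commands=[
    [1,[-1.8,-0.5,0],[0,0,0]],
    [1,[-1.8,-0.5,-4],[0,0,0]],
    [1,[-1.8,-0.5,-8],[0,0,0]],
    [1,[-1.8,-0.5,-12],[0,0,0]],
    [1,[-1.8,-0.5,-16],[0,0,0]],
    [1,[-1.8,-0.5,-19],[0,0,0]],
    [1,[-1.8,-0.5,-22],[0,0,0]],
    [1,[-1.8,-0.5,-25],[0,0,0]],
    [1,[-1.8,-0.5,-28],[0,0,0]],
    [1,[-1.8,-0.5,-30],[0,0,0]],
    [1,[-1.8,-0.5,-30],[0,0,0]],
  ],
)

```text
t: 8.37
eef_pos: [0.5323, -0.0145, 0.076]
tool_rot: [0.999, 0.035, 0.001, -0.003]
force: [-0.6, 0.5, -1.1]
gripper_width: 0.506
```

```bash
python3 - <<'E'
from h import *
s=readout.get_state();print(s['t'],s['eef_pos'],R.from_quat(s['tool_rot']).as_matrix().round(4).tolist(),s['force'])
E
```

```text
8.3667 [ 0.53227367 -0.0144869   0.07595849] [[0.9976, 0.069, 0.0024], [0.069, -0.9976, 0.0061], [0.0029, -0.006, -1.0]] [-0.64783108  0.51309236 -1.12216419]
```

Underside is about 1 mm above the base with no contact force, so the pegs have gone into the holes. I'll press the last bit.

Emit:
jog_arm(
  commands=[
    [1,[0,0,-1],[0,0,0]],
    [1,[0,0,-2],[0,0,0]],
    [1,[0,0,-2.5],[0,0,0]],
    [1,[0,0,-3],[0,0,0]],
    [1,[0,0,-3],[0,0,0]],
  ],
)

```text
t: 8.78
eef_pos: [0.5326, -0.0144, 0.0751]
tool_rot: [0.999, 0.035, 0.001, -0.002]
force: [-5.9, -2.1, 18.9]
gripper_width: 0.506
```

```bash
python3 - <<'E'
from h import *
im=eyes.get_image("wrist"); cv2.imwrite("pics/w6.png",im)
s=readout.get_state();print(s['t'],s['eef_pos'],s['force'])
E
```

```text
8.8333 [ 0.53260071 -0.01440439  0.07508846] [-6.0887346  -1.27427488 19.04641352]
```

View pics/w6.png

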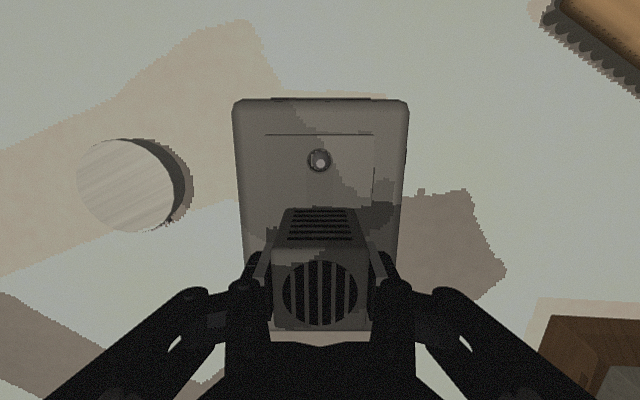

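Emit:
jog_arm(
  commands=[
    [0.5,[0,0,0],[0,0,0]],
    [0.2,[0,0,0],[0,0,0]],
    [0,[0,0,0],[0,0,0]],
    [0,[0,0,0],[0,0,0]],
    [0,[0,0,0],[0,0,0]],
    [0,[0,0,10],[0,0,0]],
    [0,[0,0,30],[0,0,0]],
    [0,[0,0,60],[0,0,0]],
    [0,[0,0,95],[0,0,0]],
    [0,[0,0,130],[0,0,0]],
    [0,[-5,-15,165],[0,0,-6]],
    [0,[-10,-30,195],[0,0,-12]],
    [0,[-20,-40,215],[0,0,-18]],
    [0,[-30,-50,225],[0,0,-24]],
    [0,[-40,-60,225],[0,0,-30]],
    [0,[-50,-75,225],[0,0,-36]],
    [0,[-60,-90,225],[0,0,-42]],
    [0,[-70,-105,225],[0,0,-48]],
    [0,[-80,-120,225],[0,0,-54]],
    [0,[-80,-120,225],[0,0,-60]],
  ],
)

```text
t: 10.5
eef_pos: [0.4505, -0.1375, 0.3002]
tool_rot: [0.881, -0.474, 0.002, 0.0]
force: [-0.6, 0.3, 0.1]
gripper_width: 1.0
```

Emit:
jog_arm(
  commands=[
    [0,[-10,-20,0],[0,0,-6]],
    [0,[-15,-35,0],[0,0,-12]],
    [0,[-20,-50,0],[0,0,-18]],
    [0,[-25,-65,0],[0,0,-24]],
    [0,[-30,-80,0],[0,0,-30]],
    [0,[-30,-95,0],[0,0,-33]],
    [0,[-30,-95,0],[0,0,-33]],
    [0,[-30,-95,0],[0,0,-33]],
    [0,[-30,-95,0],[0,0,-33]],
  ],
)

```text
t: 11.25
eef_pos: [0.4209, -0.2312, 0.3004]
tool_rot: [0.711, -0.703, 0.002, 0.001]
force: [0.1, 0.4, 0.2]
gripper_width: 1.0
```

```bash
python3 - <<'E'
from h import *
c=cal("wrist"); np.savez("w7.npz",K=c[0],t=c[1],M=c[2]); im=eyes.get_image("wrist"); cv2.imwrite("pics/w7.png",im)
cv2.imwrite("pics/side7.png",eyes.get_image("side"))
s=readout.get_state();print(s['t'],s['eef_pos'],R.from_quat(s['tool_rot']).as_matrix().round(4).tolist(),s['qpos'].round(2),s['force'])
E
```

```text
11.35 [ 0.42087282 -0.23117222  0.30038285] [[0.0104, -0.9999, 0.0016], [-0.9999, -0.0105, -0.0037], [0.0037, -0.0016, -1.0]] [ 1.26  0.17 -0.9   1.87  0.15  1.17 -1.25] [ 0.372461   -0.90215701 -0.68957125]
```

View pics/w7.png

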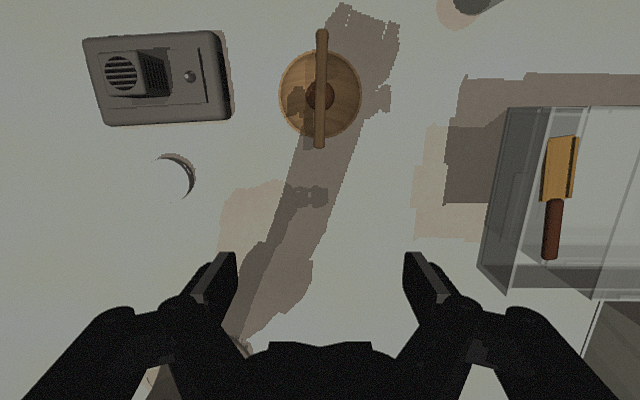

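View pics/side7.png

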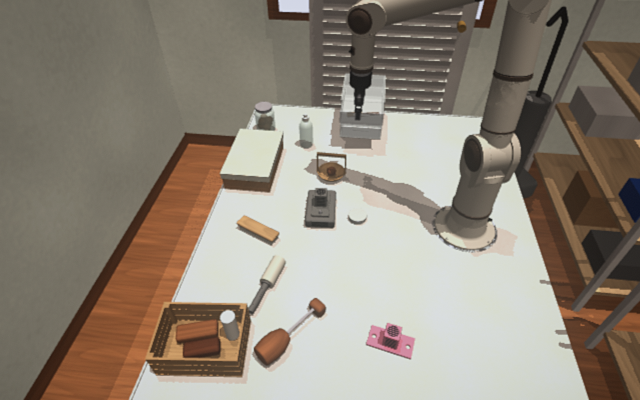

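The duct sits on the base with a peg tip showing in its visible hole at (190,76). The dish's bar runs from (321,30) to (319,147), and the ball is central at (320,95).

```bash
python3 - <<'E'
from h import *
im=cv2.imread("pics/w7.png")
cv2.imwrite("pics/w7z.png",cv2.resize(cv2.convertScaleAbs(im[20:155,270:370],alpha=1.8),None,fx=4.4,fy=4.4,interpolation=cv2.INTER_CUBIC))
b=cv2.imread("pics/side7.png")
cv2.imwrite("pics/s7z.png",cv2.resize(b[100:400,120:290],None,fx=2,fy=2))
E
```

```text
(no output)
```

View pics/w7z.png

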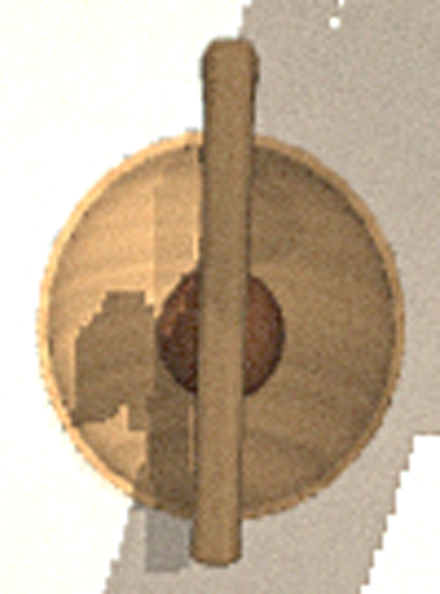

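View pics/s7z.png

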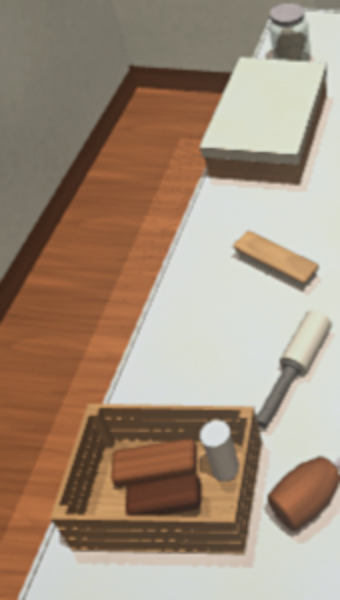

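```bash
python3 - <<'E'
from h import *
cs=cal("side")
for q in [(222.5,188.5),(172.5,300),(131,396)]: print(onz(cs,q,0).round(4))
d=np.load("w7.npz");c=d["K"],d["t"],d["M"]
Z=lambda x,y:(270+x/4.4-.39,20+y/4.4-.39)
for q in [(229,80),(227.5,120),(216,540)]: print(onz(c,Z(*q),.117).round(4))
print('ends',onz(c,Z(229.5,40),.117),onz(c,Z(215.5,564),.117))
print("ball",onz(c,Z(222,330),.025), "rim c", onz(c,Z(223,328),.026))
print("tower top", onz(c,(121,73),.108))
s=readout.get_state();print(s['eef_pos'])
E
```

```text
[ 0.9438 -0.0981  0.    ]
[0.9522 0.4242 0.    ]
[0.9528 0.7185 0.    ]
[ 0.5669 -0.2325  0.117 ]
[ 0.5586 -0.2322  0.117 ]
[ 0.462  -0.2305  0.117 ]
ends [ 0.57506639 -0.2324641   0.117     ] [ 0.45592453 -0.23046507  0.117     ]
ball [ 0.5169785 -0.2318552  0.025    ] rim c [ 0.51752079 -0.23215629  0.026     ]
tower top [ 0.53246045 -0.01656245  0.108     ]
[ 0.42087282 -0.23117222  0.30038285]
```

Emit:
jog_arm(
  commands=[
    [0,[25,0,0],[0,0,-1.6]],
    [0,[55,0,0],[0,0,-1.6]],
    [0,[80,0,0],[0,0,-1.6]],
    [0,[95,0,-10],[0,0,-1.6]],
    [0,[95,0,-40],[0,0,-1.6]],
    [0,[95,0,-75],[0,0,-1.6]],
    [0,[95,0,-105],[0,0,-1.6]],
    [0,[95,0,-135],[0,0,-1.6]],
    [0,[95,0,-160],[0,0,-1.6]],
    [0,[95,0,-180],[0,0,-1.6]],
    [0,[95,0,-195],[0,0,-1.6]],
    [0,[95,0,-205],[0,0,-1.6]],
    [0,[95,0,-210],[0,0,-1.6]],
    [0,[95,0,-210],[0,0,-1.6]],
    [0,[95,0,-210],[0,0,-1.6]],
    [0,[95,0,-210],[0,0,-1.6]],
  ],
)

```text
t: 12.68
eef_pos: [0.5168, -0.2313, 0.0916]
tool_rot: [-0.701, 0.713, -0.003, -0.0]
force: [0.4, 0.5, -0.5]
gripper_width: 1.002
```

```bash
python3 - <<'E'
from h import *
c=cal("wrist"); np.savez("w8.npz",K=c[0],t=c[1],M=c[2]); im=eyes.get_image("wrist"); cv2.imwrite("pics/w8.png",im)
s=readout.get_state();print(s['t'],s['eef_pos'],R.from_quat(s['tool_rot']).as_matrix().round(4).tolist(),s['force'])
E
```

```text
12.7333 [ 0.51675978 -0.23139696  0.0915656 ] [[-0.0174, -0.9998, 0.0033], [-0.9998, 0.0174, -0.0046], [0.0046, -0.0034, -1.0]] [0.45507212 0.04800641 0.32175465]
```

View pics/w8.png

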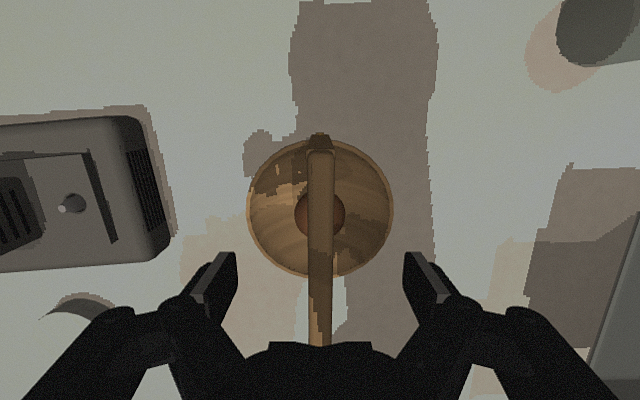

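The bar runs straight up the image at column 320, centred between the jaws. I'll close gently.

Emit:
jog_arm(
  commands=[
    [0.2,[0,0,0],[0,0,0]],
    [0.4,[0,0,0],[0,0,0]],
    [0.55,[0,0,0],[0,0,0]],
    [0.65,[0,0,0],[0,0,0]],
    [0.72,[0,0,0],[0,0,0]],
    [0.76,[0,0,0],[0,0,0]],
    [0.79,[0,0,0],[0,0,0]],
    [0.81,[0,0,0],[0,0,0]],
    [0.83,[0,0,0],[0,0,0]],
    [0.85,[0,0,0],[0,0,0]],
    [0.87,[0,0,0],[0,0,0]],
    [0.9,[0,0,0],[0,0,0]],
    [0.95,[0,0,0],[0,0,0]],
    [1,[0,0,0],[0,0,0]],
    [1,[0,0,0],[0,0,0]],
    [1,[0,0,0],[0,0,0]],
    [1,[0,0,0],[0,0,0]],
    [1,[0,0,0],[0,0,0]],
  ],
  grip_force=45,
)

```text
t: 14.23
eef_pos: [0.5169, -0.2315, 0.0916]
tool_rot: [-0.701, 0.713, -0.003, -0.0]
force: [0.2, -0.5, 0.9]
gripper_width: 0.129
```

```bash
python3 - <<'E'
from h import *
im=eyes.get_image("wrist"); cv2.imwrite("pics/w9.png",im)
s=readout.get_state();print(s['t'],s['eef_pos'],R.from_quat(s['tool_rot']).as_matrix().round(4).tolist(),s['force'],s['gripper_width'])
E
```

```text
14.2833 [ 0.51686172 -0.23149895  0.09165935] [[-0.0174, -0.9998, 0.0036], [-0.9998, 0.0174, -0.0048], [0.0048, -0.0036, -1.0]] [ 0.57037003 -0.87929354  1.77356376] 0.13085206312057757
```

View pics/w9.png

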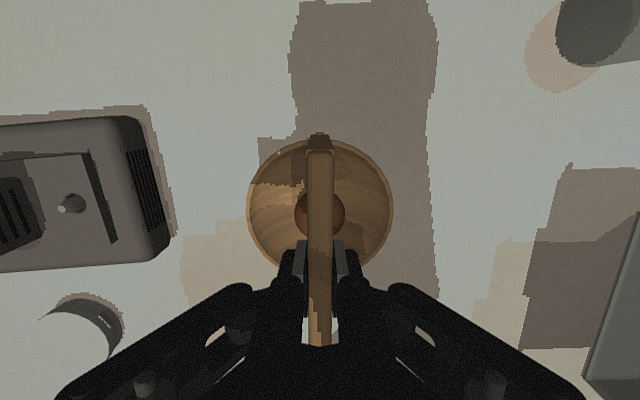

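Emit:
jog_arm(
  commands=[
    [1,[0,0,0.5],[0,0,0]],
    [1,[0,0,1.5],[0,0,0]],
    [1,[0,0,3],[0,0,0]],
    [1,[0,0,5],[0,0,0]],
    [1,[0,0,8],[0,0,0]],
    [1,[0,0,11],[0,0,0]],
    [1,[0,0,15],[0,0,0]],
    [1,[0,0,19],[0,0,0]],
    [1,[0,0,24],[0,0,0]],
    [1,[0,0,29],[0,0,0]],
    [1,[0,0,34],[0,0,0]],
    [1,[0,0,39],[0,0,0]],
    [1,[0,0,44],[0,0,0]],
    [1,[0,0,48],[0,0,0]],
    [1,[0,0,52],[0,0,0]],
    [1,[0,0,55],[0,0,0]],
    [1,[0,0,57],[0,0,0]],
    [1,[0,0,58],[0,0,0]],
    [1,[0,0,58],[0,0,0]],
  ],
)

```text
t: 15.87
eef_pos: [0.5169, -0.2315, 0.1498]
tool_rot: [-0.701, 0.713, -0.003, -0.0]
force: [-0.1, 0.1, -2.2]
gripper_width: 0.127
```

```bash
python3 - <<'E'
from h import *
im=eyes.get_image("wrist"); b=eyes.get_image("side")[110:240,270:400]
cv2.imwrite("pics/w10.png",np.hstack([im[120:280,230:410],cv2.resize(b,(160,160))]))
s=readout.get_state();print(s['t'],s['eef_pos'],R.from_quat(s['tool_rot']).as_matrix().round(4).tolist(),s['force'],s['gripper_width'],s['qpos'].round(2))
im=cv2.imread("pics/w10.png");cv2.imwrite("pics/w10z.png",cv2.resize(im,None,fx=2.3,fy=2.3,interpolation=cv2.INTER_CUBIC))
E
```

```text
15.9667 [ 0.516719   -0.23146598  0.14950255] [[-0.0174, -0.9998, 0.0033], [-0.9998, 0.0174, -0.0047], [0.0046, -0.0034, -1.0]] [ 0.21623723 -0.46111296 -1.07914989] 0.12726433435755666 [ 0.97  0.53 -0.78  1.83  0.46  0.96 -1.6 ]
```

View pics/w10z.png

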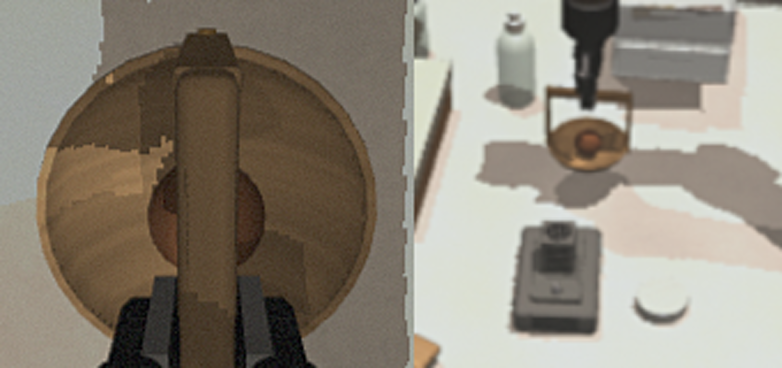

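Emit:
jog_arm(
  commands=[
    [1,[0,0,1],[0,0,0.3]],
    [1,[0,0,3],[0,0,1]],
    [1,[0,0,6],[0,0,2]],
    [1,[0,0,10],[0,0,3.5]],
    [1,[0,0,15],[0,0,5]],
    [1,[0,0,21],[0,0,7]],
    [1,[0,0,27],[0,0,9]],
    [1,[0,0,34],[0,0,11]],
    [1,[0,0,41],[0,0,13]],
    [1,[0,0,48],[0,0,15]],
    [1,[0,0,55],[0,0,17]],
    [1,[0,0,62],[0,0,19]],
    [1,[0,0,69],[0,0,21]],
    [1,[0,0,75],[0,0,23]],
    [1,[0,0,81],[0,0,25]],
    [1,[0,0,86],[0,0,27]],
    [1,[0,0,90],[0,0,28.5]],
    [1,[0,0,93],[0,0,29.5]],
    [1,[0,0,95],[0,0,30]],
    [1,[0,0,95],[0,0,30]],
  ],
)

```text
t: 17.63
eef_pos: [0.5169, -0.2315, 0.2449]
tool_rot: [0.862, -0.507, 0.003, -0.0]
force: [-0.2, 0.1, -2.0]
gripper_width: 0.129
```

```bash
python3 - <<'E'
from h import *
im=eyes.get_image("wrist"); b=eyes.get_image("side")[110:240,270:400]
im=np.hstack([im[120:280,230:410],cv2.resize(b,(160,160))])
s=readout.get_state();print(s['t'],s['eef_pos'],R.from_quat(s['tool_rot']).as_matrix().round(4).tolist(),s['force'],s['gripper_width'],s['qpos'].round(2))
cv2.imwrite("pics/w11z.png",cv2.resize(im,None,fx=2.3,fy=2.3,interpolation=cv2.INTER_CUBIC))
E
```

```text
17.7333 [ 0.51660509 -0.23146105  0.24439804] [[0.4846, -0.8747, 0.005], [-0.8747, -0.4846, -0.0024], [0.0045, -0.0032, -1.0]] [ 4.33641799e-01  9.85221677e-04 -2.45232845e+00] 0.12781244531480235 [ 1.12  0.47 -0.98  1.74  0.42  1.15 -1.05]
```

View pics/w11z.png

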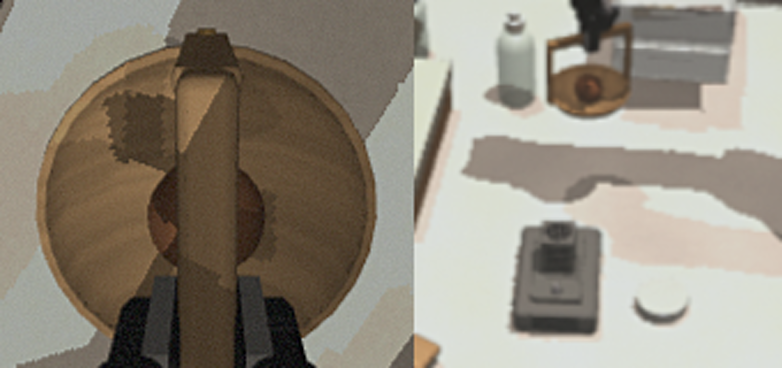

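Emit:
jog_arm(
  commands=[
    [1,[0,1,0],[0,0,0.3]],
    [1,[0.2,3,0],[0,0,1]],
    [1,[0.4,6,0],[0,0,2]],
    [1,[0.7,10,0],[0,0,3.5]],
    [1,[1,15,0],[0,0,5]],
    [1,[1.5,21,0],[0,0,7]],
    [1,[2,28,0],[0,0,9]],
    [1,[2.5,36,0],[0,0,11]],
    [1,[3.1,45,0],[0,0,13]],
    [1,[3.8,54,0],[0,0,15]],
    [1,[4.4,63,0],[0,0,17]],
    [1,[5,72,0],[0,0,19]],
    [1,[5.5,80,0],[0,0,21]],
    [1,[6,87,0],[0,0,23]],
    [1,[6.5,93,0],[0,0,25]],
    [1,[6.8,98,0],[0,0,27]],
    [1,[7.1,102,0],[0,0,28.5]],
    [1,[7.3,105,0],[0,0,29.5]],
    [1,[7.5,107,0],[0,0,30]],
    [1,[7.5,108,0],[0,0,30]],
  ],
)

```text
t: 19.4
eef_pos: [0.5241, -0.1234, 0.2444]
tool_rot: [0.964, -0.267, 0.003, -0.001]
force: [0.2, -0.6, -2.4]
gripper_width: 0.129
```

```bash
python3 - <<'E'
from h import *
im=eyes.get_image("wrist"); b=eyes.get_image("side")[110:240,270:400]
im=np.hstack([im[120:280,230:410],cv2.resize(b,(160,160))])
s=readout.get_state();print(s['t'],s['eef_pos'],R.from_quat(s['tool_rot']).as_matrix().round(4).tolist(),s['force'],s['gripper_width'],s['qpos'].round(2))
cv2.imwrite("pics/w12z.png",cv2.resize(im,None,fx=2.3,fy=2.3,interpolation=cv2.INTER_CUBIC))
E
```

```text
19.5 [ 0.52409232 -0.12357262  0.24436974] [[0.8568, -0.5156, 0.0055], [-0.5156, -0.8568, 0.0004], [0.0045, -0.0032, -1.0]] [ 0.85676679  0.48205179 -1.91225613] 0.13442556924050056 [ 1.06  0.48 -1.13  1.81  0.47  1.16 -0.77]
```

View pics/w12z.png

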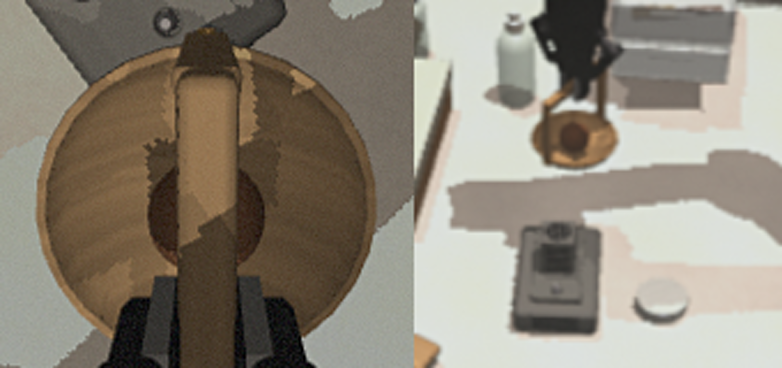

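The ball is still central and the dish level. Yaw is now −31°, so the second half needs the same shift again and +31°.

Emit:
jog_arm(
  commands=[
    [1,[0,1,0],[0,0,0.3]],
    [1,[0.2,3,0],[0,0,1]],
    [1,[0.4,6,0],[0,0,2]],
    [1,[0.7,10,0],[0,0,3.5]],
    [1,[1,15,0],[0,0,5]],
    [1,[1.5,21,0],[0,0,7]],
    [1,[2,28,0],[0,0,9]],
    [1,[2.5,36,0],[0,0,11]],
    [1,[3.1,45,0],[0,0,13.5]],
    [1,[3.8,54,0],[0,0,16]],
    [1,[4.4,63,0],[0,0,18]],
    [1,[5,72,0],[0,0,20]],
    [1,[5.5,80,0],[0,0,22]],
    [1,[6,87,0],[0,0,24]],
    [1,[6.5,93,0],[0,0,26]],
    [1,[6.8,98,0],[0,0,28]],
    [1,[7.1,102,0],[0,0,29.5]],
    [1,[7.4,105,0],[0,0,30.5]],
    [1,[7.7,107,0],[0,0,31]],
    [1,[8,108,0],[0,0,31]],
  ],
)

```text
t: 21.17
eef_pos: [0.5321, -0.0155, 0.2443]
tool_rot: [1.0, -0.0, 0.002, -0.002]
force: [-0.5, 0.1, -2.0]
gripper_width: 0.13
```

Emit:
jog_arm(
  commands=[
    [1,[0,0,0],[0,0,0]],
    [1,[0,0,0],[0,0,0]],
    [1,[0,0,0],[0,0,0]],
    [1,[0,0,0],[0,0,0]],
    [1,[0,0,0],[0,0,0]],
    [1,[0,0,0],[0,0,0]],
    [1,[0,0,0],[0,0,0]],
    [1,[0,0,0],[0,0,0]],
    [1,[0,0,0],[0,0,0]],
    [1,[0,0,0],[0,0,0]],
    [1,[0,0,0],[0,0,0]],
    [1,[0,0,0],[0,0,0]],
  ],
)

```text
t: 22.17
eef_pos: [0.5321, -0.0154, 0.2443]
tool_rot: [1.0, -0.0, 0.002, -0.002]
force: [-0.3, -0.6, -2.2]
gripper_width: 0.131
```

```bash
python3 - <<'E'
from h import *
im=eyes.get_image("wrist"); b=eyes.get_image("side")[120:250,255:385]; d=eyes.get_image("scene")[130:290,220:380]
im=np.hstack([im[120:280,230:410],cv2.resize(b,(160,160)),d])
s=readout.get_state();print(s['t'],s['eef_pos'],R.from_quat(s['tool_rot']).as_matrix().round(4).tolist(),s['force'],s['gripper_width'],s['qpos'].round(2),s['joint_velocities'].round(3))
cv2.imwrite("pics/w13z.png",cv2.resize(im,None,fx=1.6,fy=1.6,interpolation=cv2.INTER_CUBIC))
E
```

```text
22.3167 [ 0.53214758 -0.01544524  0.24434006] [[1.0, -0.0001, 0.0045], [-0.0001, -1.0, 0.0032], [0.0045, -0.0032, -1.0]] [-0.74270836  0.02116025 -1.7847817 ] 0.1295800802938459 [ 0.93  0.54 -1.26  1.82  0.55  1.19 -0.5 ] [-0.    -0.002  0.001 -0.001  0.     0.002  0.002]
```

View pics/w13z.png

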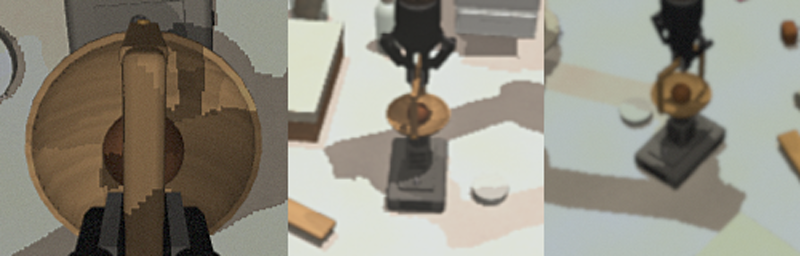

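The dish is held over the duct with its bar along y and the ball central, and the arm is still. I'm handing in.

```bash
python3 -c "
from h import *
workorder.close_job()
s=readout.get_state();print(s['t'],s['eef_pos'],s['gripper_width'])"
```

```text
the job is handed in; nothing more can be done
the job is handed in; nothing more can be done
```

The air duct is seated on the fan base, and the dish is held level and still above it. I handed the job in at about 22 s of the 67 s allowed.

- **Duct:** I gripped it by its tower, lined up its holes with the pegs using the wrist camera, and pressed it down. It stopped at the seated height (tool at 75.1 mm) with about 19 N pushing back, and a peg tip showed through the one hole I could see. The other hole was hidden from the camera.
- **Dish:** I gripped it by the crossbar, lifted it slowly, turned it 91° and carried it over the duct.
    - **Position:** its underside is about 45 mm above the top of the duct, and its middle is within about 1–2 mm of the duct's axis by my measurements.
    - **Level and facing:** the tool is tilted 0.005 rad. The crossbar lies along the front edge to within about 1° by the camera.
- **Ball:** it looked central in all three cameras at the end, and the arm was still.
- **Other items:** the arm touched none of the other things on the shelf, as far as I could see, but I did not measure their positions again at the end.

None of my checks failed. After hand-in the state could no longer be read, so I have nothing from the final second.

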